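# Gauge the reservoir level and present the rod for reading

### The arm

A 6-joint arm with a two-finger parallel gripper is mounted at the origin on a cart in front of the work surface, level with it; the furniture and walls round the work are solid. World frame = base frame: x ahead of the robot, y to its left, z up, the work surface at z = 0. Lengths are in m, angles in rad, forces in N, time in s.
With the tool pointing down it reaches from about 0.4 to 0.925 m from the base axis. Payload 12.5 kg.
Tool frame: the origin (TCP) lies at the very end of the fingers, on their centre line; the grasp point (between the pads) lies 19 mm behind it; z points along the fingers, y is the line along which they close (so a half turn about z gives the same grasp; the last joint's range is limited). The gripper opens to 95 mm and grips with 3 to 60 N. Pads are 20 mm wide; open, the fingers measure 119 mm over their backs; the gripper's body (75 mm by 180 mm) begins 59 mm behind the grasp point.
Start: joints at [-1.452, 0.491, 1.559, -0, 1.092, -0.106], TCP at [0.139, -0.609, 0.185] pointing down, gripper open.
Joint ranges: [-3.1, 3.1], [-0.84, 2.19], [0.05, 2.79], [-1.13, 4.28], [0.06, 2.93], [-2.69, 2.69]. Speed limits (rad/s): [2.22, 2.22, 2.79, 3.14, 3.14, 3.14].

### API

Orientations are given as [roll, pitch, yaw] about the fixed x, y, z axes, in that order (R = Rz(yaw) Ry(pitch) Rx(roll)).
In Python, from workcell import ctrl gives the robot as it stands.
- The arm moves only by the tool servo_tool, never from a script. Its argument "commands" is a list that holds one entry, the list of rows, each a list of 7 numbers: the shift along the tool's x, y, z each as a share of 250 mm, from -1 to 1, then the turn, a rotation vector about the tool's x, y, z each as a share of 180 degrees, from -1 to 1, then the opening, from 0 (shut) to 1 (fully open). A call has 1 to 20 rows; each row is the pose to reach, as a shift and turn from the pose commanded when the call began, along the tool's axes at that moment, turning the shorter way round; what a row does not reach only later rows make up. A row lasts 1/10 s, in which the tool goes at most 50 mm and 8.59 degrees, less where a joint would pass 70% of its speed; a pose out of reach is approached as far as the arm can. A call with a number of a shift or a turn outside -1 to 1 is refused whole. A call with a gripper value outside its range is refused whole. The fingers move at their own pace and stop on an object; the grip force is fixed at half the most. Time passes only in rows, so rows that repeat a pose let the fingers close. It gives the time, the measured TCP pose, the force, the opening and the grip force at its end, in the units of the state.
- ctrl.get_obs(): the state, without advancing time (a new reading comes with each control period).
- ctrl.grab_frame(name): name is "scene" or "side" or "wrist"; returns a dict with "image" (480x640x3 uint8, red, green, blue), "z_map" (480x640 float32, m along the optical axis (not along the pixel's ray), 0 where there is no reading), "fx", "fy", "cx", "cy" (pixels), "xyz" and "orientation" of the camera in the world. Camera axes: x right, y up, looking along -z (the intrinsics and any distortion apply to the point x, -y, -z); pixel columns grow to the right and rows downward; lengths in m; the calibration is good to about 2 mm. A picture is of the moment at which its call begins.
- ctrl.close_job(): hands the job in; it is judged then, once.
The state is a dict: "time_s": time; "joints": joint angles; "joint_velocities": joint speeds; "joint_torque": joint torques, N m; "ee_pos": TCP position; "eef_rot": TCP orientation; "wrist_force": force on the tool from outside, world axes, zero at the start; "ft_torque": the same for the moment, N m; "grip_width": finger opening in m; "grasp_force": force on a finger pad.
Only numpy, scipy, OpenCV 4.12 (cv2) and the standard library are available. Lean on these libraries where they do the work, as an engineer would, in place of code of your own. Each camera call takes 0.05 s, during which the arm holds its last target. There are 200 camera calls.

### The job

First hang the white channel-shaped reading plate astride the middle of the horizontal rail and let go of it. Then take the gauge rod off its rest, push it down the sloping guide tube of the reservoir until its collar stops on the mouth of the tube, draw it right out, and finish still holding the rod in the gripper, level and still, with its tip a few centimetres above the middle of the hung plate and touching nothing else. Leave the beaker, the jar and the dropper bottle where they are.

Things in the scene. Friction and masses are not known exactly. Their poses are not given: they have to be found in the camera images.
- reading_plate: Loose white inverted channel, 44 wide (x), 90 long (y), 60 high (z), about 0.12 kg, standing on its legs, flat top up; legs 5 thick, gap 34. Origin: centre of the underside. Under the top a 90-degree V, crease along y, 55 above the feet, centres it on the rail. Grip it from above across the legs (along x). Hung, its feet are 44 below the rail's axis.
- plate_top (a point): Centre of the flat top of the reading plate, 60 above its origin; axes as the plate's.
- rail: Fixed steel stand: a horizontal round bar of diameter 16 along its y, axis 130 above the bench, between two posts at y = +-104 (posts 138 high, 18 x 12; feet 90 x 30 x 10); a strip 6 high lies below the bar. Origin on the bench below the middle of the bar, z up.
- rail_mid (a point): Middle of the rail's bar, on its axis, 130 above the bench; axes as the rail's.
- gauge_rod: Loose rod, about 0.09 kg, 228 long, along its x (tip at +x). Origin: on the axis, at the grip point. Black handle 14 wide (y), 24 high (z), x = -55 to 45; steel collar diameter 26, x = 52 to 58; steel shaft diameter 8 to the round tip at x = 173. Starts level on its rest, axis 60 above the bench; grip the handle from above, across the 14. It balances near the origin.
- rod_tip (a point): End of the gauge rod, at x = 173 of the rod; axes as the rod's.
- rod_collar (a point): Centre of the collar's tipward face, at x = 58 of the rod; axes as the rod's.
- rod_rest: Fixed aluminium rest: two notched uprights under the rod, at rod x = -49 (notch for the handle, top 63) and x = 135 (for the shaft, top 69); base 220 x 70 x 8. Lift the rod straight up 30 to clear it. Origin on the bench below the rod's axis, at rod x = 50; x runs as the rod's.
- guide_tube: Fixed aluminium tube on the reservoir, outer diameter 28, bore 15, 118 deep. Origin: centre of the mouth, 140 above the bench; z points out of the mouth along the axis, up a slope of 35 degrees above level; the rod goes in along -z. The rod's collar stops on the flat rim; the seated rod axis lies along z.
- reservoir: Fixed steel box, 130 (x) x 110 (y), 58 high, with a filler cap to 77 high. Origin on the bench; its x axis is the level direction in which the rod goes in. The mouth of the guide tube is at x = -95, z = 140, y = 0; a bracket stands below the tube at x = -52.
- beaker: Bystander: clear glass beaker, 57 x 63 x 70 high, origin centre of the underside. Leave it.
- jar: Bystander: clear jar with a white lid, 71 diameter x 90 high, origin centre of the underside. Leave it.
- dropper: Bystander: dark dropper bottle, 33 diameter x 82 high, origin centre of the underside. Leave it.
There are look-alikes about, which are no part of the job. Leave any green look-alike of the reading_plate alone.

How it is judged:
On the way, in this order (a step that is already met when the one before it is completed fails the run):
1. the reading plate hangs astride the middle of the rail, upright, released (horizontal distance between reading_plate and rail_mid below 0.05 m and x of reading_plate in the frame of rail between -0.008 and 0.008 m and z of reading_plate in the frame of rail between 0.08 and 0.095 m and angle between reading_plate's own z axis and vertical below 0.17 rad and angle between the y axis of reading_plate and the y axis of rail, either way round below 0.2 rad and contact force between the fingers and reading_plate below 0.1 N and linear speed of reading_plate below 0.03 m/s), for 0.2 s.
2. the rod is down the guide tube with its collar stopped on the mouth (z of rod_collar in the frame of guide_tube below 0.003 m and distance between rod_collar and guide_tube below 0.006 m and angle between the x axis of gauge_rod and the z axis of guide_tube, either way round below 0.1 rad and z of rod_tip in the frame of guide_tube below -0.1 m), for 0.1 s.
3. the rod is drawn right out of the tube, held by the gripper (distance between rod_tip and guide_tube above 0.02 m and z of rod_tip in the frame of guide_tube above 0.005 m and contact force between the fingers and gauge_rod above 1 N), for 0.1 s.
At the end, for the whole second after the job is handed in: The released plate hangs on the rail, within 50 mm of its middle, 8 mm of centred over the bar, 0.17 rad of upright. The gripper holds the rod still, level within 0.14 rad, its tip within 30 mm sideways of the middle of the plate and 10 to 75 mm above it, touching nothing else (all of step 1 and angle between gauge_rod's own x axis and vertical between 1.431 and 1.711 rad and horizontal distance between rod_tip and plate_top below 0.03 m and z of rod_tip in the frame of plate_top between 0.01 and 0.075 m and contact force between the fingers and gauge_rod above 1 N and linear speed of gauge_rod below 0.03 m/s and contact force between gauge_rod and reading_plate below 0.1 N and contact force between gauge_rod and rail below 0.1 N and contact force between gauge_rod and reservoir below 0.1 N and contact force between gauge_rod and rod_rest below 0.1 N and contact force between gauge_rod and beaker below 0.1 N and contact force between gauge_rod and jar below 0.1 N and contact force between gauge_rod and dropper below 0.1 N); the arm keeps its last pose, push and grip.
It fails at once if the clear glass beaker is moved by more than 20 mm or knocked over (distance of beaker from where it was at the start of the episode above 0.02 m or angle between beaker's own z axis and vertical above 0.3 rad).
It fails at once if the clear jar with white lid is moved by more than 20 mm or knocked over (distance of jar from where it was at the start of the episode above 0.02 m or angle between jar's own z axis and vertical above 0.3 rad).
It fails at once if the dark dropper bottle is moved by more than 20 mm or knocked over (distance of dropper from where it was at the start of the episode above 0.02 m or angle between dropper's own z axis and vertical above 0.3 rad).
It also fails if it takes over 72 s, if anything falls off the work surface, if the arm or the gripper's body presses on something with over 40 N, if the wrist force passes 120 N, or if a joint passes its speed limit or range.

## Working session

There is one attempt and no reset: what is moved stays moved. The work goes in short steps, Python scripts to look and compute and a tool call to move; the robot and the scene stay as the last step left them, time stands still between calls to the robot, and variables do not carry over. Pictures are saved under pics/ and viewed, at most 10 in all, crops included, and the job is handed in when it is done.

Besides the shell and the picture viewer there is one more tool, called after ">>>" as name(argument=value, ...) on one line, values as JSON. servo_tool: Moves the arm, as the interface text tells. Shift numbers are shares of 250 mm and turn numbers shares of 180 degrees, none past 1 either way. Its arguments: {"type":"object","properties":{"commands":{"type":"array"}},"required":["commands"]}

```bash
ls; mkdir -p pics; cat > h.py <<'E'
import numpy as np, cv2
from scipy.spatial.transform import Rotation as R
from workcell import ctrl
def grab(n):
    f=ctrl.grab_frame(n); np.savez('%s.npz'%n,**{k:np.array(v) for k,v in f.items()}); return f
def load(n): return dict(np.load('%s.npz'%n))
def rot(f):
    o=np.array(f['orientation'],float)
    return o if o.shape==(3,3) else R.from_euler('xyz',o).as_matrix()
def cloud(f):
    z=f['z_map']; v,u=np.mgrid[:480,:640]
    p=np.stack([(u-f['cx'])/f['fx']*z,-(v-f['cy'])/f['fy']*z,-z],-1)
    P=p@rot(f).T+f['xyz']; P[z==0]=np.nan; return P
def save(n,img): cv2.imwrite('pics/'+n,img[...,::-1])
E
python3 - <<'E'
from h import *
ims=[]
for n in ['scene','side']:
    f=grab(n); print(n,f['xyz'],f['orientation'],f['fx'],f['cx'],f['cy'],[k for k in f]); save(n+'0.png',f['image'])
print(ctrl.get_obs())
E
```

```text
pics
scene [-0.2361499   0.43817283  0.76556748] [ 0.95376591  0.01748026 -2.10710069] 473.55021805726875 326.0083887353443 238.48065143513344 ['image', 'z_map', 'fx', 'fy', 'cx', 'cy', 'xyz', 'orientation']
side [ 0.3111834  -0.83528057  0.71376853] [ 0.9552447   0.02256077 -0.34857573] 484.989109268919 320.89959365982213 227.58694909954372 ['image', 'z_map', 'fx', 'fy', 'cx', 'cy', 'xyz', 'orientation']
{'time_s': 0.1, 'joints': array([-1.45159734e+00,  4.91501902e-01,  1.55939064e+00,  1.41187564e-06,
        1.09170385e+00, -1.05617552e-01]), 'joint_velocities': array([ 8.73359058e-04,  2.37420175e-05, -3.28282915e-03,  1.56221979e-03,
       -3.18579628e-05,  1.59329908e-03]), 'joint_torque': array([ 2.11575934e-03, -6.13623762e+01, -2.58605933e+01,  6.93777390e-02,
        4.69824811e-02, -4.25850408e-05]), 'ee_pos': array([ 0.13931206, -0.60902311,  0.18441784]), 'eef_rot': array([-3.14059464e+00, -1.07060943e-04,  2.24815837e-01]), 'wrist_force': array([ 0.44380725, -1.25234836,  0.48632183]), 'ft_torque': array([ 0.04297959, -0.03483652, -0.00956748]), 'grasp_force': 0.0, 'grip_width': 0.09478816151819433}
```

View pics/scene0.png

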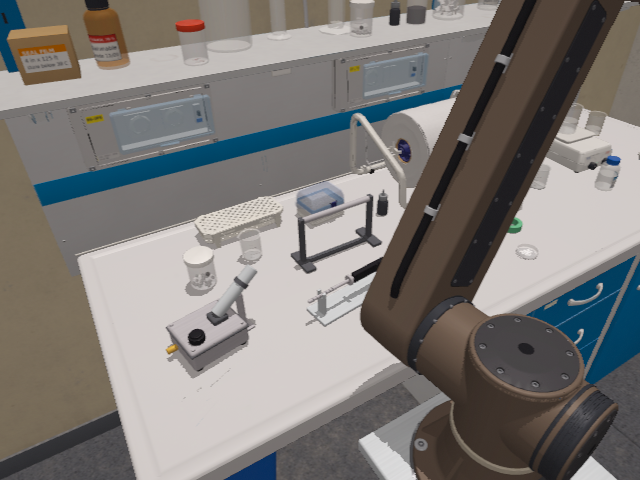

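View pics/side0.png

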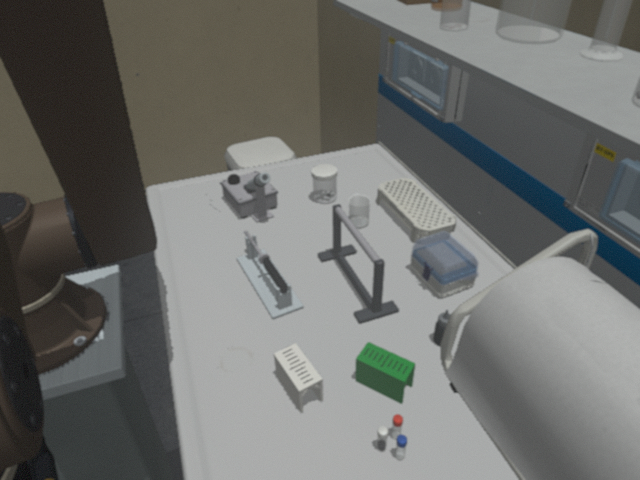

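The reading plate is the white channel at side (298,375). Its look-alike is the green channel at side (385,370), which I'll leave alone; the white rack at (415,208) is too large to be it. The rail bar runs from (338,210) to (380,262), the rod lies at about (265,270), and the tube mouth is near (262,180), or (250,272) in the scene view.

```bash
python3 - <<'E'
from h import *
f=load('side'); P=cloud(f); im=f['image'].astype(int)
save('crop1.png',cv2.resize(np.hstack([f['image'][330:430,250:350],f['image'][160:260,220:320]]),None,fx=4,fy=4,interpolation=cv2.INTER_CUBIC))
def reg(P,a,b,c,d): return P[b:d,a:c].reshape(-1,3)
def rect(q):
    r=cv2.minAreaRect((q[:,:2]*1000).astype(np.float32)); return np.round(r[0],1),np.round(r[1],1),round(r[2],1)
# bench
b=reg(P,180,300,240,400); print('bench',np.nanmedian(b[:,2]))
q=reg(P,265,335,335,415); 
print('plate hist',np.histogram(q[:,2],bins=np.arange(-.01,.1,.01)))
t=q[(abs(q[:,2]-.06)<.006)]; print('plate top',len(t),rect(t),t[:,2].mean(),t.mean(0))
q=reg(P,325,195,400,320); t=q[(q[:,2]>.120)]; print('rail high',len(t),rect(t),t[:,2].max(),t.mean(0))
q=reg(P,235,225,300,310); t=q[(q[:,2]>.05)]; print('rod',len(t),rect(t),t[:,2].max())
t=q[(abs(q[:,2]-.008)<.004)];print('rest base',len(t),rect(t))
for n,(a,bb,c,d) in {'side':(215,165,290,225),'scene':(160,255,270,370)}.items():
    g=load(n);C=cloud(g);q=reg(C,a,bb,c,d)
    t=q[(q[:,2]>.085)&(q[:,2]<.17)]; print(n,'tube',len(t),t.mean(0),np.percentile(t,[2,98],axis=0))
    m=t.mean(0);u,s,v=np.linalg.svd(t-m,full_matrices=False);print(v[0],s/np.sqrt(len(t)))
    t=q[abs(q[:,2]-.058)<.004]; print('res top',len(t),rect(t))
E
```

```text
bench 0.0005176015006945756
plate hist (array([1575, 2229,  125,  107,  106,  155,  689,  593,    0,    0]), array([-0.01,  0.  ,  0.01,  0.02,  0.03,  0.04,  0.05,  0.06,  0.07,
        0.08,  0.09]))
plate top 1240 (array([ 439.3, -320.1]), array([45.1, 92.8]), 11.2) 0.05981699359710818 [ 0.43883485 -0.32369666  0.05981699]
rail high 667 (array([ 638. , -103.9]), array([ 19.3, 220.2]), 0.7) 0.14146787895719348 [ 0.63646631 -0.11804716  0.13479294]
rod 633 (array([456.4, -21.1]), array([ 30.3, 229.6]), 8.3) 0.07545601503889243
rest base 1314 (array([473.4,  22. ]), array([306. , 145.7]), 72.7)
side tube 272 [0.51163032 0.20361665 0.11967026] [[0.49496607 0.17253107 0.08552894]
 [0.53133958 0.25862692 0.14883752]]
[-0.24032626  0.74400743 -0.62345507] [0.02938309 0.00971046 0.00737884]
res top 606 (array([498.5, 289.5]), array([108.7, 154.8]), 9.9)
scene tube 944 [0.54766172 0.23484974 0.10835121] [[0.49444672 0.18478344 0.0854961 ]
 [0.701485   0.2811707  0.14643176]]
[-0.96890067 -0.19479392  0.15260018] [0.0780867  0.02721865 0.00782442]
res top 1827 (array([566.1, 297.6]), array([267.8, 155.7]), 1.0)
```

View pics/crop1.png

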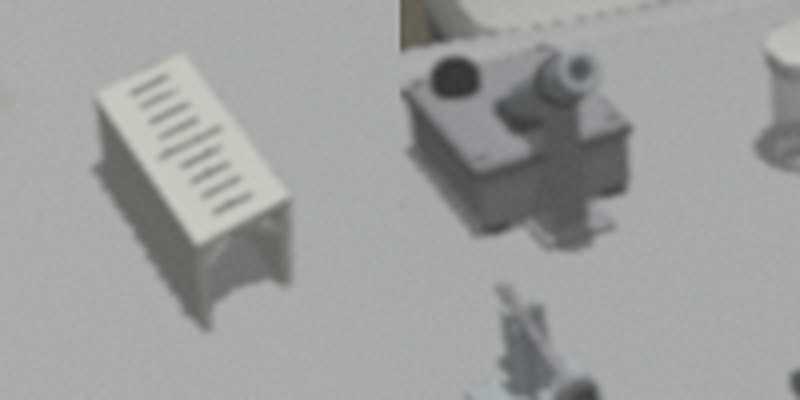

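The crop confirms the white inverted channel, at side (298,375). Next I'll refine the rod, rail and tube measurements, check the obstacles, and work out the first move.

```bash
cat >> h.py <<'E'
def T(yaw,tilt=0):  # tool down, tool x at yaw deg (level), nose of tool x tipped down by tilt deg
    return R.from_euler('xyz',[180,0,yaw],degrees=True)*R.from_euler('y',-tilt,degrees=True)
def row(pos,rt,frm=None):
    o=ctrl.get_obs(); p=np.array(o['ee_pos']); r=R.from_euler('xyz',o['eef_rot'])
    if frm: p,r=np.array(frm[0]),frm[1]
    s=r.inv().apply(np.array(pos)-p)/.25; t=(r.inv()*rt).as_rotvec()/np.pi
    print('row',np.round(s,4),np.round(t,4))
def st():
    o=ctrl.get_obs(); r=R.from_euler('xyz',o['eef_rot']).as_matrix()
    print('t',round(o['time_s'],2),'p',np.round(o['ee_pos'],4),'xaxis',np.round(r[:,0],4),'yaw',np.round(np.degrees(np.arctan2(r[1,0],r[0,0])),2),'F',np.round(o['wrist_force'],1),'w',round(o['grip_width'],4),round(o['grasp_force'],1))
E
python3 - <<'E'
from h import *
def rect(q):
    r=cv2.minAreaRect((q[:,:2]*1000).astype(np.float32)); return np.round(r[0],1),np.round(r[1],1),round(r[2],1)
for n in ['side','scene']:
    f=load(n);P=cloud(f);im=f['image'].astype(int);v=im.max(2)
    def box(x0,x1,y0,y1,z0,z1): return (P[...,0]>x0)&(P[...,0]<x1)&(P[...,1]>y0)&(P[...,1]<y1)&(P[...,2]>z0)&(P[...,2]<z1)
    m=box(.40,.52,-.17,.13,.045,.08)&(v<75); 
    if m.sum()>20: print(n,'handle',m.sum(),rect(P[m]),P[m].mean(0))
    m=box(.40,.52,.0,.13,.045,.08)&(v>=75); 
    if m.sum()>20: print(n,'shaft',m.sum(),P[m].mean(0),np.nanpercentile(P[m],[2,98],axis=0))
    m=box(.6,.7,-.19,-.02,.120,.15); q=P[m]; print(n,'bar',len(q),q.mean(0),rect(q),q[:,2].max()); l=np.polyfit(q[:,1],q[:,0],1);print(l)
    m=box(.6,.68,-.24,.03,.05,.12)&(v<100); q=P[m]; print('posts',q[q[:,1]<-.1].mean(0),q[q[:,1]>-.1].mean(0))
    m=box(.45,.57,.13,.36,.05,.064); print('restop',rect(P[m]))
    m=box(.46,.57,.15,.30,.085,.155); q=P[m]; print('tube',len(q),q.mean(0),np.percentile(q,[1,99],axis=0)); l=np.polyfit(q[:,1],q[:,0],1);print('dx/dy',l)
    for nm,x in dict(right=(.4,.65,-.5,-.24,.09,.5),green=(.48,.7,-.5,-.2,.03,.07),beakjar=(.55,.8,.05,.4,.03,.12),farback=(.7,.8,-.3,.1,.1,.5)).items():
        m=box(*x); q=P[m]; 
        if len(q)>20: print(nm,len(q),np.percentile(q,[2,98],axis=0).round(3).tolist())
st(); row([.35,-.4,.17],T(101.2))
E
```

```text
side handle 244 (array([464.4, -86.5]), array([12.5, 97.8]), 8.6) [ 0.46510986 -0.0954076   0.06950592]
side shaft 160 [0.44752026 0.04805992 0.06121245] [[0.43607422 0.00294606 0.04635455]
 [0.45914493 0.08596633 0.06955803]]
side bar 443 [ 0.63624234 -0.11109379  0.13547782] (array([ 638.4, -104.9]), array([ 16.2, 168.9]), 1.0) 0.1406755519436379
[-0.0175411   0.63429364]
posts [ 0.63878821 -0.21112843  0.08564608] [ 0.63582823 -0.00344624  0.08434369]
restop (array([499.7, 285.7]), array([112.2, 146.7]), 12.2)
tube 272 [0.51163032 0.20361665 0.11967026] [[0.49354476 0.17176768 0.08532282]
 [0.53220521 0.26503599 0.14938566]]
dx/dy [-0.29812068  0.57233265]
green 2486 [[0.522, -0.497, 0.031], [0.693, -0.211, 0.064]]
beakjar 1247 [[0.554, 0.076, 0.032], [0.76, 0.274, 0.092]]
scene handle 287 (array([463.3, -78.1]), array([15. , 94.9]), 6.9) [ 0.46014875 -0.07160307  0.06531516]
scene shaft 199 [0.4455783  0.05199669 0.0602246 ] [[0.43414031 0.00452571 0.04621423]
 [0.4569495  0.0924067  0.06795178]]
scene bar 370 [ 0.63396582 -0.1024009   0.13240538] (array([ 635.9, -105.3]), array([ 17.7, 168.8]), 0.3) 0.1387290692650467
[-0.01476943  0.63245341]
posts [ 0.636351   -0.20031553  0.08451149] [0.63178007 0.00714747 0.08632962]
restop (array([505.8, 288.8]), array([111.5, 142.4]), 0.1)
tube 717 [0.50520992 0.22707204 0.11485401] [[0.49261584 0.18098391 0.08529188]
 [0.52451762 0.27752403 0.14834542]]
dx/dy [-0.12834205  0.53435281]
green 129 [[0.629, -0.374, 0.031], [0.699, -0.2, 0.069]]
beakjar 1412 [[0.555, 0.082, 0.032], [0.761, 0.284, 0.09]]
t 0.1 p [ 0.1393 -0.609   0.1844] xaxis [9.748e-01 2.229e-01 1.000e-04] yaw 12.88 F [ 0.4 -1.3  0.5] w 0.0948 0.0
row [ 1.0079 -0.6271  0.0584] [-2.000e-04 -3.000e-04 -4.907e-01]
```

>>> servo_tool(commands=[[[1.0, -0.627, 0, 0, 0, -0.49, 1], [1.0, -0.627, 0, 0, 0, -0.49, 1], [1.0, -0.627, 0, 0, 0, -0.49, 1], [1.0, -0.627, 0, 0, 0, -0.49, 1], [1.0, -0.627, 0, 0, 0, -0.49, 1], [1.0, -0.627, 0, 0, 0, -0.49, 1], [1.0, -0.627, 0, 0, 0, -0.49, 1], [1.0, -0.627, 0, 0, 0, -0.49, 1], [1.0, -0.627, 0, 0, 0, -0.49, 1], [1.0, -0.627, 0, 0, 0, -0.49, 1], [1.0, -0.627, 0, 0, 0, -0.49, 1], [1.0, -0.627, 0, 0, 0, -0.49, 1], [1.0, -0.627, 0, 0, 0, -0.49, 1], [1.0, -0.627, 0, 0, 0, -0.49, 1]]])

```text
time_s: 1.5
ee_pos: [0.3481, -0.4007, 0.1849]
eef_rot: [-3.142, -0.0, 1.763]
wrist_force: [-0.4, 0.2, -0.6]
grip_width: 0.0948
grasp_force: 0.0
```

```bash
python3 - <<'E'
from h import *
f=grab('wrist');P=cloud(f);print(f['xyz'])
m=(abs(P[...,2]-.06)<.006)&(P[...,0]>.36)&(P[...,0]<.5)&(P[...,1]>-.42)&(P[...,1]<-.24)
q=P[m]; print(len(q)); 
if len(q)>50: print(cv2.minAreaRect((q[:,:2]*1000).astype(np.float32)),np.median(q[:,2]))
st();row([.4393,-.3201,.10],T(101.2));row([.4393,-.3201,.032],T(101.2),([.4393,-.3201,.10],T(101.2)))
E
```

```text
[ 0.33419903 -0.32954416  0.38472398]
5918
((439.55474853515625, -320.72650146484375), (44.711952209472656, 89.66110229492188), 11.451756477355957) 0.06006549942492215
t 1.55 p [ 0.3481 -0.4007  0.1849] xaxis [-0.1913  0.9815 -0.    ] yaw 101.03 F [-0.6 -0.6 -0. ] w 0.0951 0.0
row [0.2468 0.4198 0.3396] [-0.     0.    -0.001]
row [ 0.    -0.     0.272] [0. 0. 0.]
```

>>> servo_tool(commands=[[[0.245, 0.42, 0.3, 0, 0, -0.002, 1], [0.245, 0.42, 0.3, 0, 0, -0.002, 1], [0.245, 0.42, 0.3, 0, 0, -0.002, 1], [0.245, 0.42, 0.3, 0, 0, -0.002, 1], [0.245, 0.42, 0.4, 0, 0, -0.002, 1], [0.245, 0.42, 0.5, 0, 0, -0.002, 1], [0.245, 0.42, 0.6, 0, 0, -0.002, 1], [0.245, 0.42, 0.61, 0, 0, -0.002, 1], [0.245, 0.42, 0.61, 0, 0, -0.002, 0], [0.245, 0.42, 0.61, 0, 0, -0.002, 0], [0.245, 0.42, 0.61, 0, 0, -0.002, 0], [0.245, 0.42, 0.61, 0, 0, -0.002, 0], [0.245, 0.42, 0.61, 0, 0, -0.002, 0], [0.245, 0.42, 0.61, 0, 0, -0.002, 0], [0.245, 0.42, 0.61, 0, 0, -0.002, 0], [0.245, 0.42, 0.61, 0, 0, -0.002, 0]]])

```text
time_s: 3.15
ee_pos: [0.4394, -0.3205, 0.0324]
eef_rot: [-3.142, 0.0, 1.77]
wrist_force: [-0.2, -0.6, -0.1]
grip_width: 0.0363
grasp_force: 0.0
```

```bash
python3 - <<'E'
from h import *
st(); f=grab('wrist'); g=grab('side'); save('w1.png',np.hstack([cv2.resize(f['image'],(400,300)),cv2.resize(g['image'][320:440,230:390],(400,300))])); st()
E
```

```text
t 3.15 p [ 0.4394 -0.3205  0.0324] xaxis [-1.984e-01  9.801e-01 -1.000e-04] yaw 101.44 F [-0.2 -0.6 -0.1] w 0.0363 0.0
t 3.25 p [ 0.4394 -0.3205  0.0324] xaxis [-0.1983  0.9801 -0.    ] yaw 101.44 F [ 0.8  0.2 -1.1] w 0.0286 0.0
```

View pics/w1.png

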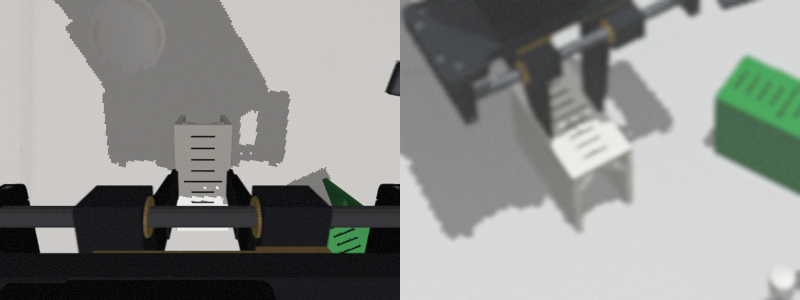

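The wrist view shows the fingers straddling the plate at (175,190) and (235,190). The reported width is still changing, so I'll wait a little.

>>> servo_tool(commands=[[[0, 0, 0, 0, 0, 0, 0], [0, 0, 0, 0, 0, 0, 0], [0, 0, 0, 0, 0, 0, 0]]])

```text
time_s: 3.55
ee_pos: [0.4394, -0.3205, 0.0324]
eef_rot: [-3.142, 0.0, 1.77]
wrist_force: [0.5, 1.0, -1.0]
grip_width: 0.0047
grasp_force: 0.0
```

```bash
python3 - <<'E'
from h import *
st(); f=grab('wrist'); P=cloud(f); g=grab('side'); save('w2.png',np.hstack([f['image'][150:450,170:570],cv2.resize(g['image'][320:440,230:390],(400,300))])); st()
m=(abs(P[...,2]-.06)<.006)&(P[...,0]>.36)&(P[...,0]<.5)&(P[...,1]>-.42)&(P[...,1]<-.24); q=P[m]
print(cv2.minAreaRect((q[:,:2]*1000).astype(np.float32)),np.median(q[:,2]))
E
```

```text
t 3.55 p [ 0.4394 -0.3205  0.0324] xaxis [-0.1983  0.9801 -0.    ] yaw 101.44 F [ 0.5  1.  -1. ] w 0.0047 0.0
t 3.65 p [ 0.4394 -0.3205  0.0324] xaxis [-1.984e-01  9.801e-01 -1.000e-04] yaw 101.44 F [-0.7 -0.4 -0.6] w 0.0011 0.0
((439.8128356933594, -320.72015380859375), (44.20880889892578, 90.8795394897461), 11.443021774291992) 0.06008440958404186
```

View pics/w2.png

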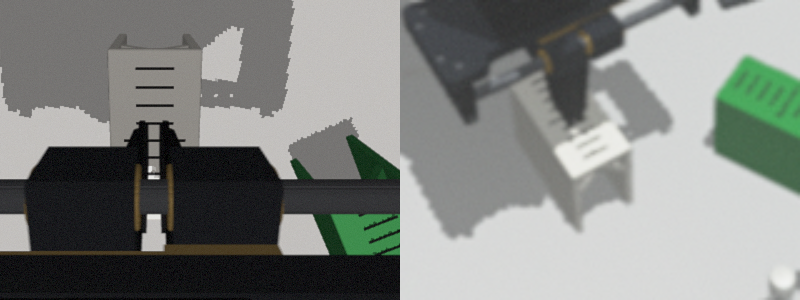

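The fingers closed above the plate at w2 (155,150), so the real fingertips are higher than the reported TCP. I'll measure the fingertips in the clouds.

```bash
python3 - <<'E'
from h import *
for n in ['side','wrist']:
    f=load(n);P=cloud(f);v=f['image'].max(2)
    m=(v<70)&(abs(P[...,0]-.44)<.04)&(abs(P[...,1]+.32)<.05)&(P[...,2]>.02)&(P[...,2]<.12)
    q=P[m];print(n,len(q)); 
    if len(q)>20:
        print(np.percentile(q,[0,2,50,98,100],axis=0).round(4).tolist())
        for a in np.arange(.02,.12,.01):
            t=q[(q[:,2]>=a)&(q[:,2]<a+.01)]
            if len(t): print(round(a,2),len(t),t.mean(0).round(4))
o=ctrl.get_obs();print(o['joints'])
E
```

```text
side 203
[[0.4282, -0.336, 0.0657], [0.4291, -0.3354, 0.0691], [0.4394, -0.3316, 0.0954], [0.4494, -0.3254, 0.1142], [0.4521, -0.3222, 0.1197]]
0.06 6 [ 0.4429 -0.3293  0.0677]
0.07 24 [ 0.441  -0.3314  0.0758]
0.08 40 [ 0.4387 -0.3311  0.0852]
0.09 54 [ 0.4386 -0.3312  0.095 ]
0.1 55 [ 0.4389 -0.3315  0.105 ]
0.11 24 [ 0.4404 -0.3324  0.1129]
wrist 1774
[[0.4243, -0.3392, 0.0589], [0.4271, -0.3303, 0.0597], [0.4379, -0.3108, 0.0842], [0.4465, -0.2853, 0.1176], [0.4543, -0.2835, 0.1189]]
0.05 77 [ 0.4364 -0.3055  0.0596]
0.06 452 [ 0.4367 -0.3056  0.062 ]
0.07 226 [ 0.4373 -0.3103  0.0755]
0.08 360 [ 0.4375 -0.3105  0.0854]
0.09 225 [ 0.4373 -0.3104  0.0944]
0.1 209 [ 0.4374 -0.3107  0.1047]
0.11 225 [ 0.4392 -0.3195  0.1152]
[-7.51594380e-01  5.84167584e-01  1.90242169e+00 -7.90446893e-05
  6.54929265e-01 -9.51206307e-01]
```

>>> servo_tool(commands=[[[0, 0, -0.2, 0, 0, 0, 0.3], [0, 0, -0.2, 0, 0, 0, 0.3], [0, 0, -0.2, 0, 0, 0, 0.3], [0, 0, -0.2, 0, 0, 0, 0.3], [0, 0, -0.2, 0, 0, 0, 0.3]]])

```text
time_s: 4.15
ee_pos: [0.439, -0.3201, 0.0816]
eef_rot: [-3.141, -0.001, 1.77]
wrist_force: [0.3, -0.8, -0.5]
grip_width: 0.0276
grasp_force: 0.0
```

```bash
python3 - <<'E'
from h import *
f=grab('side');w=grab('wrist');st();P=cloud(f);v=f['image'].max(2)
m=(v<70)&(abs(P[...,0]-.44)<.05)&(abs(P[...,1]+.32)<.06)&(P[...,2]>.07)&(P[...,2]<.17)
q=P[m];
for a in np.arange(.07,.17,.01):
    t=q[(q[:,2]>=a)&(q[:,2]<a+.01)]
    if len(t): print(round(a,2),len(t),t.mean(0).round(4),t[:,2].min(),t[:,0].min(),t[:,0].max())
P=cloud(w);m=(abs(P[...,2]-.06)<.006)&(P[...,0]>.36)&(P[...,0]<.5)&(P[...,1]>-.42)&(P[...,1]<-.24); q=P[m]
print(cv2.minAreaRect((q[:,:2]*1000).astype(np.float32)),np.median(q[:,2]))
vv=w['image'].max(2);m=(vv<60)&(abs(P[...,0]-.44)<.06)&(abs(P[...,1]+.32)<.06)&(P[...,2]>.07)
q=P[m];print('wrist min finger z',np.percentile(q,[0,.5,1,2,5],axis=0))
save('s3.png',cv2.resize(np.hstack([f['image'][300:440,230:390],w['image'][240:380,240:400]]),None,fx=2.5,fy=2.5))
E
```

```text
t 4.25 p [ 0.4391 -0.3202  0.0817] xaxis [-0.1983  0.9801  0.001 ] yaw 101.44 F [ 0.1  0.4 -0.2] w 0.0284 0.0
0.11 7 [ 0.443  -0.33    0.1173] 0.1138019196912764 0.4237886729529742 0.4576766769040542
0.12 33 [ 0.4441 -0.3279  0.1254] 0.12079544506067885 0.4190627587204172 0.4578264196134616
0.13 62 [ 0.4385 -0.329   0.1351] 0.13013635619039465 0.416647785432148 0.45981010692220925
0.14 71 [ 0.4394 -0.329   0.1452] 0.14007187077959504 0.41566119412900215 0.4606119568596706
0.15 64 [ 0.4402 -0.3298  0.1552] 0.15010941040514358 0.4154303969294555 0.4627628498062339
0.16 64 [ 0.446  -0.3287  0.1649] 0.1601579966835751 0.4160587018632168 0.4637452181947857
((439.7442932128906, -320.408203125), (44.00271987915039, 89.99078369140625), 11.224800109863281) 0.060104021418816225
wrist min finger z [[ 0.38000282 -0.33468974  0.11131592]
 [ 0.38142079 -0.32533669  0.12689505]
 [ 0.38261564 -0.32033633  0.13573117]
 [ 0.38452388 -0.31400547  0.14997988]
 [ 0.38908754 -0.30726483  0.19508016]]
```

View pics/s3.png

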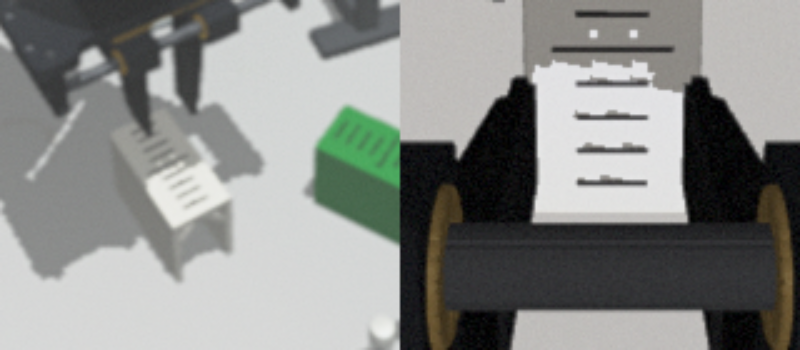

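The picture shows the fingertips at z≈0.114 while the reported TCP is 0.082. Both looks agree, so the reported TCP lies about 32 mm beyond the true fingertips, and I'll allow for that. Opening first, then going lower.

>>> servo_tool(commands=[[[0, 0.003, 0, 0, 0, 0, 1], [0, 0.003, 0, 0, 0, 0, 1], [0, 0.003, 0, 0, 0, 0, 1], [0, 0.003, 0, 0, 0, 0, 1], [0, 0.003, 0, 0, 0, 0, 1], [0, 0.003, 0, 0, 0, 0, 1], [0, 0.003, 0, 0, 0, 0, 1], [0, 0.003, 0.1, 0, 0, 0, 1], [0, 0.003, 0.2, 0, 0, 0, 1], [0, 0.003, 0.27, 0, 0, 0, 1], [0, 0.003, 0.32, 0, 0, 0, 1], [0, 0.003, 0.325, 0, 0, 0, 0], [0, 0.003, 0.325, 0, 0, 0, 0], [0, 0.003, 0.325, 0, 0, 0, 0], [0, 0.003, 0.325, 0, 0, 0, 0], [0, 0.003, 0.325, 0, 0, 0, 0], [0, 0.003, 0.325, 0, 0, 0, 0], [0, 0.003, 0.325, 0, 0, 0, 0], [0, 0.003, 0.325, 0, 0, 0, 0], [0, 0.003, 0.325, 0, 0, 0, 0]]])

```text
time_s: 6.25
ee_pos: [0.4402, -0.3204, 0.0013]
eef_rot: [3.142, 0.0, 1.771]
wrist_force: [-0.7, 0.0, 3.6]
grip_width: 0.0439
grasp_force: 30.0
```

>>> servo_tool(commands=[[[0, 0, -0.2, 0, 0, 0, 0], [0, 0, -0.4, 0, 0, 0, 0], [0, 0, -0.6, 0, 0, 0, 0], [0, 0, -0.72, 0, 0, 0, 0], [0, 0, -0.72, 0, 0, 0, 0]]])

```text
time_s: 6.75
ee_pos: [0.4413, -0.3213, 0.1852]
eef_rot: [3.138, 0.006, 1.771]
wrist_force: [0.8, -0.3, -2.9]
grip_width: 0.0439
grasp_force: 30.0
```

```bash
python3 - <<'E'
from h import *
st(); row([.56,-.16,.18],T(90.9))
E
```

```text
t 6.75 p [ 0.4413 -0.3213  0.1852] xaxis [-0.1984  0.9801 -0.0057] yaw 101.45 F [ 0.8 -0.3 -2.9] w 0.0439 30.0
row [0.5384 0.5934 0.02  ] [0.0014 0.0017 0.0586]
```

Moving to a standoff, where the wrist camera may see the rail.

>>> servo_tool(commands=[[[0.13, 0.15, 0, 0, 0, 0.015, 0], [0.27, 0.3, 0, 0, 0, 0.03, 0], [0.4, 0.45, 0, 0, 0, 0.045, 0], [0.52, 0.57, 0, 0, 0, 0.0586, 0], [0.538, 0.593, 0, 0, 0, 0.0586, 0], [0.538, 0.593, 0, 0, 0, 0.0586, 0], [0.538, 0.593, 0, 0, 0, 0.0586, 0]]])

```text
time_s: 7.45
ee_pos: [0.558, -0.1596, 0.1802]
eef_rot: [-3.14, -0.0, 1.587]
wrist_force: [-0.6, -0.1, -1.6]
grip_width: 0.0439
grasp_force: 30.0
```

```bash
python3 - <<'E'
from h import *
st(); f=grab('wrist');s=grab('scene');grab('side')
for n in ['wrist','scene','side']:
    f=load(n);P=cloud(f)
    m=(P[...,0]>.61)&(P[...,0]<.67)&(P[...,1]>-.19)&(P[...,1]<-.02)&(P[...,2]>.134)&(P[...,2]<.143);q=P[m];print(n,len(q))
    if len(q)>30: print(q.mean(0),np.percentile(q,[1,99],axis=0).round(4).tolist(),np.polyfit(q[:,1],q[:,0],1))
    m=(P[...,0]>.60)&(P[...,0]<.67)&(P[...,1]>-.25)&(P[...,1]<.04)&(P[...,2]>.1)&(P[...,2]<.143);q=P[m]; 
    if len(q)>30: print('all',cv2.minAreaRect((q[:,:2]*1000).astype(np.float32)))
row([.637,-.105,.18],T(90.9))
E
```

```text
t 7.45 p [ 0.558  -0.1596  0.1802] xaxis [-1.580e-02  9.999e-01  3.000e-04] yaw 90.91 F [-0.6 -0.1 -1.6] w 0.0439 30.0
wrist 5804
[ 0.63867651 -0.09702077  0.13677841] [[0.6319, -0.1878, 0.1341], [0.6465, -0.0212, 0.1391]] [-0.0158159   0.63714204]
all ((638.7447509765625, -104.76513671875), (16.99653434753418, 209.85971069335938), 0.9319536089897156)
scene 26
all ((631.97802734375, -16.610061645507812), (56.16179275512695, 21.375070571899414), 83.17073822021484)
side 255
[ 0.63824521 -0.12809283  0.13708271] [[0.6319, -0.1888, 0.1341], [0.6462, -0.0483, 0.1402]] [2.32579229e-04 6.38275002e-01]
all ((637.4752807617188, -102.71732330322266), (18.262815475463867, 223.90994262695312), 1.3283412456512451)
row [0.2165 0.3188 0.0037] [-0.0001  0.     -0.0005]
```

>>> servo_tool(commands=[[[0.1, 0.16, 0, 0, 0, 0, 0], [0.215, 0.327, 0, 0, 0, 0, 0], [0.215, 0.327, 0, 0, 0, 0, 0], [0.215, 0.327, 0, 0, 0, 0, 0], [0.215, 0.327, 0.1, 0, 0, 0, 0], [0.215, 0.327, 0.2, 0, 0, 0, 0], [0.215, 0.327, 0.25, 0, 0, 0, 0], [0.215, 0.327, 0.3, 0, 0, 0, 0], [0.215, 0.327, 0.33, 0, 0, 0, 0], [0.215, 0.327, 0.345, 0, 0, 0, 0], [0.215, 0.327, 0.355, 0, 0, 0, 0], [0.215, 0.327, 0.363, 0, 0, 0, 0], [0.215, 0.327, 0.363, 0, 0, 0, 0], [0.215, 0.327, 0.363, 0, 0, 0, 0]]])

```text
time_s: 9.0
ee_pos: [0.6398, -0.104, 0.0908]
eef_rot: [3.141, 0.0, 1.587]
wrist_force: [0.9, -0.0, -1.2]
grip_width: 0.0438
grasp_force: 30.0
```

```bash
python3 - <<'E'
from h import *
st(); f=grab('wrist');P=cloud(f);s=grab('scene')
m=(abs(P[...,2]-.148)<.01)&(abs(P[...,0]-.639)<.05)&(abs(P[...,1]+.08)<.08)&(f['image'].min(2)>90);q=P[m];print(len(q),np.percentile(q,[1,50,99],axis=0))
E
```

```text
t 9.0 p [ 0.6398 -0.104   0.0908] xaxis [-1.570e-02  9.999e-01 -2.000e-04] yaw 90.9 F [ 0.9 -0.  -1.2] w 0.0438 30.0
16674 [[ 0.61831354 -0.14239108  0.13812791]
 [ 0.63936943 -0.08663124  0.14936549]
 [ 0.66125079 -0.01257089  0.15077181]]
```

>>> servo_tool(commands=[[[0, 0, 0.006, 0, 0, 0, 0], [0, 0, 0.012, 0, 0, 0, 0], [0, 0, 0.014, 0, 0, 0, 0], [0, 0, 0.014, 0, 0, 0, 0], [0, 0, 0.014, 0, 0, 0, 0.6], [0, 0, 0.014, 0, 0, 0, 0.6], [0, 0, 0.014, 0, 0, 0, 0.8], [0, 0, 0.014, 0, 0, 0, 0.8], [0, 0, 0.014, 0, 0, 0, 0.8], [0, 0, 0.014, 0, 0, 0, 0.8], [0, 0, -0.1, 0, 0, 0, 0.8], [0, 0, -0.2, 0, 0, 0, 0.8], [0, 0, -0.4, 0, 0, 0, 0.8], [0, 0, -0.5, 0, 0, 0, 0.8], [0, 0, -0.5, 0, 0, 0, 0.8]]])

```text
time_s: 10.6
ee_pos: [0.641, -0.1044, 0.2196]
eef_rot: [3.135, 0.002, 1.586]
wrist_force: [0.7, 0.7, 0.1]
grip_width: 0.076
grasp_force: 0.0
```

```bash
python3 - <<'E'
from h import *
st(); f=grab('wrist');P=cloud(f)
m=(abs(P[...,2]-.147)<.008)&(abs(P[...,0]-.639)<.04)&(abs(P[...,1]+.105)<.06);q=P[m];print(len(q),np.percentile(q,[1,50,99],axis=0),cv2.minAreaRect((q[:,:2]*1000).astype(np.float32)))
A=np.c_[q[:,:2],np.ones(len(q))];print(np.linalg.lstsq(A,q[:,2],rcond=None)[0])
# rod: move target above rod origin
row([.464,-.085,.20],T(98.4))
E
```

```text
t 10.6 p [ 0.641  -0.1044  0.2196] xaxis [-0.0157  0.9999 -0.0019] yaw 90.9 F [0.7 0.7 0.1] w 0.076 0.0
6901 [[ 0.61821394 -0.14790509  0.14610202]
 [ 0.63964727 -0.10109984  0.14779515]
 [ 0.66117484 -0.05961741  0.1493203 ]] ((639.703125, -103.33676147460938), (44.043087005615234, 115.02405548095703), 0.8313058018684387)
[ 0.00136757 -0.00148838  0.1467398 ]
row [ 0.0877 -0.7035  0.0658] [ 0.0009  0.0004 -0.0417]
```

The plate hangs level and centred (top at 0.147, x 0.6397). On to the rod.

>>> servo_tool(commands=[[[0.088, -0.7, 0, 0, 0, -0.0417, 0.8], [0.088, -0.7, 0, 0, 0, -0.0417, 0.8], [0.088, -0.7, 0, 0, 0, -0.0417, 0.6], [0.088, -0.7, 0, 0, 0, -0.0417, 0.6], [0.088, -0.7, 0, 0, 0, -0.0417, 0.6], [0.088, -0.7, 0, 0, 0, -0.0417, 0.6]]])

```text
time_s: 11.25
ee_pos: [0.4642, -0.0848, 0.2149]
eef_rot: [-3.141, -0.0, 1.717]
wrist_force: [-0.1, -1.0, 0.9]
grip_width: 0.0577
grasp_force: 0.0
```

```bash
python3 - <<'E'
from h import *
st(); f=grab('wrist');P=cloud(f);print(f['xyz'])
s=grab('side')
for n in ['wrist','side']:
    f=load(n);P=cloud(f);v=f['image'].max(2)
    b=(P[...,0]>.40)&(P[...,0]<.52)&(P[...,1]>-.2)&(P[...,1]<.13)
    m=b&(P[...,2]>.045)&(P[...,2]<.082)
    q=P[m];print(n,len(q))
    if len(q)>30: print('all',cv2.minAreaRect((q[:,:2]*1000).astype(np.float32)))
    q=P[m&(v<75)]
    if len(q)>30: print('handle',len(q),cv2.minAreaRect((q[:,:2]*1000).astype(np.float32)),np.percentile(q,[1,99],axis=0).round(4).tolist())
    m2=b&(P[...,2]>.05)&(P[...,2]<.08)&(P[...,1]>.0);q=P[m2]
    for a in np.arange(0,.1,.01):
        t=q[(q[:,1]>=a)&(q[:,1]<a+.01)]
        if len(t): print(round(a,2),len(t),t.mean(0).round(4),t[:,0].min().round(4),t[:,0].max().round(4))
save('w4.png',load('wrist')['image'])
E
```

```text
t 11.25 p [ 0.4642 -0.0848  0.2149] xaxis [-1.458e-01  9.893e-01  2.000e-04] yaw 98.38 F [-0.1 -1.   0.9] w 0.0577 0.0
[ 0.45373932 -0.01308271  0.41479541]
wrist 3618
all ((456.9310607910156, -20.294891357421875), (29.423864364624023, 227.14993286132812), 8.291129112243652)
handle 1694 ((457.5860595703125, -26.377532958984375), (21.935522079467773, 213.77073669433594), 6.022156715393066) [[0.4412, -0.1303, 0.0497], [0.4777, 0.0532, 0.0735]]
0.0 107 [0.4551 0.005  0.0632] 0.4508 0.4594
0.01 109 [0.4538 0.0149 0.0631] 0.4498 0.4578
0.02 116 [0.4528 0.0251 0.0631] 0.4484 0.4572
0.03 111 [0.4514 0.0351 0.0632] 0.4472 0.4557
0.04 121 [0.4496 0.0451 0.0634] 0.438 0.4544
0.05 367 [0.4489 0.0546 0.0637] 0.437 0.461
0.06 130 [0.4478 0.0647 0.0634] 0.4427 0.4585
0.07 125 [0.4461 0.0751 0.0634] 0.4413 0.4503
0.08 127 [0.4449 0.085  0.0632] 0.4407 0.4498
0.09 21 [0.4445 0.0911 0.0627] 0.4413 0.4473
side 676
all ((459.7314758300781, -22.559066772460938), (30.250774383544922, 227.45834350585938), 6.474480628967285)
handle 277 ((465.61749267578125, -86.2241439819336), (13.62740707397461, 99.65392303466797), 7.594090461730957) [[0.4544, -0.1343, 0.0526], [0.4761, -0.039, 0.0744]]
0.0 9 [0.4533 0.0049 0.063 ] 0.4505 0.4565
0.01 12 [0.4523 0.0147 0.0625] 0.4488 0.4562
0.02 10 [0.4509 0.0244 0.0634] 0.4478 0.4546
0.03 12 [0.4494 0.0348 0.063 ] 0.4464 0.454
0.04 18 [0.4458 0.0467 0.0608] 0.4374 0.4576
0.05 60 [0.4471 0.0538 0.0612] 0.4358 0.46
0.06 11 [0.4481 0.0645 0.0645] 0.4408 0.4597
0.07 10 [0.4443 0.0757 0.0638] 0.4414 0.4474
0.08 9 [0.4432 0.0845 0.0637] 0.4404 0.4491
```

View pics/w4.png

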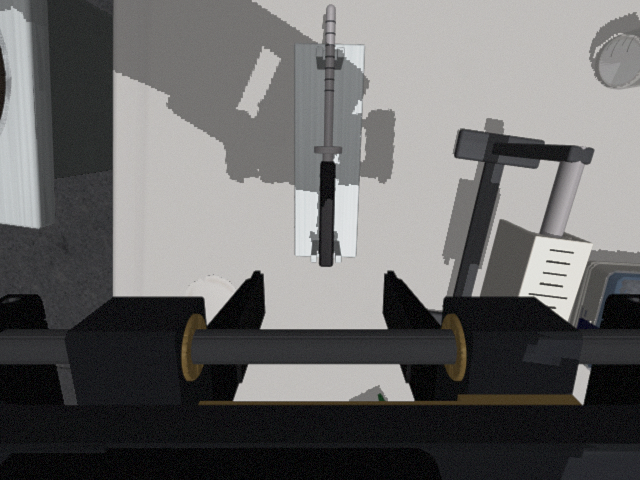

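The wrist picture shows the handle from (327,162) to (326,265), the collar at (328,150) and the tip at (331,10), inside the open fingers' line. I'll fit the axis more exactly.

```bash
python3 - <<'E'
from h import *
f=load('wrist');P=cloud(f);v=f['image'].max(2)
b=(P[...,0]>.42)&(P[...,0]<.50)&(P[...,1]>-.15)&(P[...,1]<.10)
m=b&(P[...,2]>.068)&(P[...,2]<.08)&(P[...,1]<-.04);q=P[m];l1=np.polyfit(q[:,1],q[:,0],1);print('handle',l1,q.mean(0),q[:,1].min(),q[:,1].max(),np.ptp(q[:,0]-np.polyval(l1,q[:,1])))
m=b&(P[...,2]>.0605)&(P[...,2]<.068)&(((P[...,1]>-.015)&(P[...,1]<.04))|((P[...,1]>.066)&(P[...,1]<.09)));s=P[m];l2=np.polyfit(s[:,1],s[:,0],1);print('shaft',l2,s.mean(0))
a,c=q.mean(0),s.mean(0);d=(c-a)[:2];print('joint yaw',np.degrees(np.arctan2(d[1],d[0])))
h=b&(P[...,2]>.045);print('y extent',np.nanpercentile(P[h][:,1],[.2,99.8]))
E
```

```text
handle [-0.12884692  0.45593807] [ 0.46679566 -0.08426735  0.07167733] -0.13317888794790106 -0.0400157698294451 0.014505293389757035
shaft [-0.13028103  0.45587199] [0.45134375 0.03475752 0.06327991]
joint yaw 97.39681625211597
y extent [-0.12627561  0.08023587]
```

```bash
python3 - <<'E'
from h import *
st();row([.4662,-.079,.008],T(97.4))
E
```

```text
t 11.35 p [ 0.465  -0.0849  0.2148] xaxis [-1.460e-01  9.893e-01  2.000e-04] yaw 98.4 F [-0.  -0.4  0.3] w 0.0572 0.0
row [0.0227 0.0086 0.8273] [-0.0001 -0.0001  0.0055]
```

>>> servo_tool(commands=[[[0.0227, 0.0086, 0.2, 0, 0, 0.0055, 0.6], [0.0227, 0.0086, 0.4, 0, 0, 0.0055, 0.6], [0.0227, 0.0086, 0.55, 0, 0, 0.0055, 0.6], [0.0227, 0.0086, 0.68, 0, 0, 0.0055, 0.6], [0.0227, 0.0086, 0.77, 0, 0, 0.0055, 0.6], [0.0227, 0.0086, 0.82, 0, 0, 0.0055, 0.6], [0.0227, 0.0086, 0.827, 0, 0, 0.0055, 0.6], [0.0227, 0.0086, 0.827, 0, 0, 0.0055, 0], [0.0227, 0.0086, 0.827, 0, 0, 0.0055, 0], [0.0227, 0.0086, 0.827, 0, 0, 0.0055, 0], [0.0227, 0.0086, 0.827, 0, 0, 0.0055, 0], [0.0227, 0.0086, 0.827, 0, 0, 0.0055, 0], [0.0227, 0.0086, 0.827, 0, 0, 0.0055, 0], [0.0227, 0.0086, 0.827, 0, 0, 0.0055, 0], [0.0227, 0.0086, 0.827, 0, 0, 0.0055, 0], [0.0227, 0.0086, 0.827, 0, 0, 0.0055, 0]]])

```text
time_s: 12.95
ee_pos: [0.4657, -0.0789, 0.0089]
eef_rot: [3.141, 0.0, 1.7]
wrist_force: [-2.4, -0.2, 5.4]
grip_width: 0.014
grasp_force: 30.0
```

>>> servo_tool(commands=[[[0, 0, -0.05, 0, 0, 0, 0], [0, 0, -0.15, 0, 0, 0, 0], [0, 0, -0.35, 0, 0, 0, 0], [0, 0, -0.55, 0, 0, 0, 0], [0, 0, -0.75, 0, 0, 0, 0], [0, 0, -0.92, 0, 0, 0, 0], [0, 0, -0.92, 0, 0, 0, 0]]])

```text
time_s: 13.65
ee_pos: [0.4674, -0.0793, 0.2436]
eef_rot: [3.134, 0.004, 1.7]
wrist_force: [0.4, 0.4, -2.1]
grip_width: 0.0142
grasp_force: 30.0
```

```bash
python3 - <<'E'
from h import *
st();row([.57,.10,.24],T(97.4))
E
```

```text
t 13.65 p [ 0.4674 -0.0793  0.2436] xaxis [-0.1291  0.9916 -0.0038] yaw 97.42 F [ 0.4  0.4 -2.1] w 0.0142 30.0
row [0.6584 0.4993 0.016 ] [0.0026 0.0012 0.0001]
```

>>> servo_tool(commands=[[[0.15, 0.12, 0, 0, 0, 0, 0], [0.3, 0.24, 0, 0, 0, 0, 0], [0.45, 0.36, 0, 0, 0, 0, 0], [0.6, 0.47, 0, 0, 0, 0, 0], [0.66, 0.5, 0, 0, 0, 0, 0], [0.66, 0.5, 0, 0, 0, 0, 0], [0.66, 0.5, 0, 0, 0, 0, 0]]])

```text
time_s: 14.35
ee_pos: [0.5676, 0.1004, 0.2377]
eef_rot: [-3.14, 0.0, 1.701]
wrist_force: [-0.6, 0.3, -0.9]
grip_width: 0.014
grasp_force: 30.0
```

```bash
python3 - <<'E'
from h import *
st();f=grab('wrist');grab('side');grab('scene');save('w5.png',f['image']);P=cloud(f);print(f['xyz'])
b=(P[...,0]>.44)&(P[...,0]<.60)&(P[...,1]>.12)&(P[...,1]<.38)
m=b&(abs(P[...,2]-.058)<.004);q=P[m];print('restop',len(q),cv2.minAreaRect((q[:,:2]*1000).astype(np.float32)))
m=b&(P[...,2]>.085)&(P[...,2]<.16);q=P[m];print('tube',len(q),np.percentile(q,[1,50,99],axis=0).round(4).tolist(),np.polyfit(q[:,1],q[:,0],1))
E
```

```text
t 14.35 p [0.5676 0.1004 0.2377] xaxis [-1.295e-01  9.916e-01 -3.000e-04] yaw 97.44 F [-0.6  0.3 -0.9] w 0.014 30.0
[0.55858009 0.17242872 0.43755915]
restop 3299 ((507.0764465332031, 260.4666748046875), (110.1088638305664, 48.199073791503906), 8.19188117980957)
tube 4502 [[0.4965, 0.174, 0.087], [0.5162, 0.2164, 0.1282], [0.5337, 0.2726, 0.1499]] [-0.16558007  0.55241622]
```

View pics/w5.png

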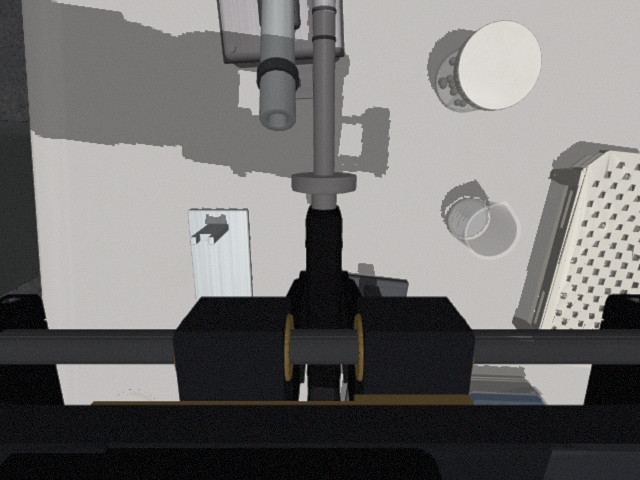

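The wrist view shows the tube's mouth at (277,120) and its clamp ring at (277,72). The rod's collar is at (323,183), and the beaker (485,228) and jar (500,65) are well clear. Next I'll fit a cylinder of radius 14 mm to the tube points.

```bash
cat > tube.py <<'E'
from h import *
from scipy.optimize import least_squares
def fit(n,show=True):
    f=load(n);P=cloud(f)
    m=(P[...,0]>.47)&(P[...,0]<.56)&(P[...,1]>.165)&(P[...,1]<.25)&(P[...,2]>.098)&(P[...,2]<.158);q=P[m]
    def D(p):
        y,e=p[2],p[3];return np.array([np.cos(y)*np.cos(e),np.sin(y)*np.cos(e),-np.sin(e)])
    y0=.186
    def res(p,fixe=None):
        d=D(p);w=q-np.array([p[0],y0,p[1]]);return np.linalg.norm(np.cross(w,d),axis=1)-.014
    s=least_squares(res,[.514,.135,np.radians(98),np.radians(35)],loss='soft_l1',f_scale=.0008)
    p=s.x;d=D(p);a=np.array([p[0],y0,p[1]]);r=res(p);t=(q-a)@d;ok=abs(r)<.0015
    c=a+d*(.14-a[2])/d[2]
    print(n,len(q),ok.sum(),'yaw,slope',np.degrees(p[2:]).round(2),'axis pt at z=.14',c.round(4),'mouth by end',(a+d*np.percentile(t[ok],.5)).round(4))
if __name__=='__main__':
    for n in ['wrist','side','scene']: fit(n)
    f=load('wrist');P=cloud(f);print(P[183,315:332:8].round(4).tolist(),P[170,322].round(4))
    # held rod shaft line in tool frame
    o=ctrl.get_obs();r=R.from_euler('xyz',o['eef_rot'])
    b=(abs(P[...,0]-.54)<.05)&(P[...,1]>.1)&(P[...,2]>.2)&(P[...,2]<.31)
    L=r.inv().apply(P[b]-o['ee_pos']); k=(L[:,0]>.065)&(L[:,0]<.16)&(abs(L[:,1])<.01);S=L[k]
    print('shaft tool: y(x)',np.polyfit(S[:,0],S[:,1],1),'top z(x)',np.polyfit(S[:,0],S[:,2],1),len(S))
    k=(abs(L[:,1])<.016)&(L[:,0]>.03);print('collar x range',L[k&(abs(L[:,1])>.007)][:,0].min(),L[k&(abs(L[:,1])>.007)][:,0].max())
E
python3 tube.py
```

```text
wrist 3650 2576 yaw,slope [100.56  35.25] axis pt at z=.14 [0.5223 0.1799 0.14  ] mouth by end [0.5224 0.1794 0.1403]
side 212 99 yaw,slope [99.52 35.25] axis pt at z=.14 [0.5198 0.1806 0.14  ] mouth by end [0.5204 0.1773 0.1424]
scene 507 315 yaw,slope [101.28  34.76] axis pt at z=.14 [0.5217 0.1794 0.14  ] mouth by end [0.5213 0.1816 0.1384]
[[0.5575, 0.156, 0.302], [0.5603, 0.1562, 0.3011], [0.5632, 0.1565, 0.3004]] [0.5594 0.1601 0.2933]
shaft tool: y(x) [-2.45935986e-03  3.03063126e-05] top z(x) [-0.00061558 -0.05329373] 3494
collar x range 0.031628446017627335 0.05933859345553948
```

```bash
cat > seat.py <<'E'
from h import *
import sys
M=np.array([.5222,.1798,.14]);Y,E=100.5,35
off=np.array([.0585,0,-.0493])
def pose(s,M=M,Y=Y,E=E):
    r=T(Y,E); return M-r.apply([s,0,0])-r.apply(off), r
E
python3 - <<'E'
from seat import *
st()
a=pose(.15);print(a[0],pose(0)[0],a[1].as_matrix().round(2).tolist())
row(a[0],a[1]); row(a[0]+[0,-.03,.05],a[1])
E
```

```text
t 14.5 p [0.5679 0.0996 0.2386] xaxis [-1.276e-01  9.918e-01 -2.000e-04] yaw 97.33 F [-0.5  0.8 -1.7] w 0.0137 30.0
[ 0.55847772 -0.01593707  0.21920649] [0.53608593 0.10487822 0.13317003] [[-0.15, 0.98, 0.1], [0.81, 0.18, -0.56], [-0.57, 0.0, -0.82]]
row [-0.4537 -0.0964  0.0779] [-0.0054 -0.1943 -0.017 ]
row [-0.5727 -0.1117 -0.1221] [-0.0054 -0.1943 -0.017 ]
```

>>> servo_tool(commands=[[[-0.2, -0.04, -0.12, 0, 0, 0, 0], [-0.4, -0.08, -0.12, 0, 0, 0, 0], [-0.573, -0.112, -0.122, 0, 0, 0, 0], [-0.573, -0.112, -0.122, -0.0013, -0.045, -0.004, 0], [-0.573, -0.112, -0.122, -0.0027, -0.09, -0.008, 0], [-0.573, -0.112, -0.122, -0.004, -0.135, -0.012, 0], [-0.573, -0.112, -0.122, -0.005, -0.175, -0.015, 0], [-0.573, -0.112, -0.122, -0.0054, -0.1943, -0.017, 0], [-0.573, -0.112, -0.122, -0.0054, -0.1943, -0.017, 0], [-0.573, -0.112, -0.122, -0.0054, -0.1943, -0.017, 0], [-0.573, -0.112, -0.122, -0.0054, -0.1943, -0.017, 0]]])

```text
time_s: 15.6
ee_pos: [0.559, -0.0457, 0.2696]
eef_rot: [3.14, 0.609, 1.753]
wrist_force: [0.1, -0.4, -0.9]
grip_width: 0.014
grasp_force: 30.0
```

```bash
python3 - <<'E'
from seat import *
from tube import fit
st();grab('wrist');fit('wrist');print(ctrl.get_obs()['joints'].round(2));row(*pose(.15))
f=load('wrist');P=cloud(f);o=ctrl.get_obs();r=R.from_euler('xyz',o['eef_rot']);L=r.inv().apply(P.reshape(-1,3)-o['ee_pos']);
S=L[(L[:,0]>.065)&(L[:,0]<.16)&(abs(L[:,1])<.008)&(L[:,2]<-.04)&(L[:,2]>-.06)];print('shaft',np.polyfit(S[:,0],S[:,1],1),np.polyfit(S[:,0],S[:,2],1),len(S))
save('w6.png',f['image'])
E
```

```text
t 15.6 p [ 0.559  -0.0457  0.2696] xaxis [-0.1485  0.8065 -0.5723] yaw 100.43 F [ 0.1 -0.4 -0.9] w 0.014 30.0Traceback (most recent call last):
  File "<stdin>", line 3, in <module>
  File "tube.py", line 14, in fit
    print(n,len(q),ok.sum(),'yaw,slope',np.degrees(p[2:]).round(2),'axis pt at z=.14',c.round(4),'mouth by end',(a+d*np.percentile(t[ok],.5)).round(4))
                                                                                                                     ~~~~~~~~~~~~~^^^^^^^^^^
    return _quantile_unchecked(
        a, q, axis, out, overwrite_input, method, keepdims, weights)
    return _ureduce(a,
                    func=_quantile_ureduce_func,
    ...<5 lines>...
                    overwrite_input=overwrite_input,
                    method=method)
    r = func(a, **kwargs)
    result = _quantile(arr,
                       quantiles=q,
    ...<2 lines>...
                       out=out,
                       weights=wgt)
    slices_having_nans = np.isnan(arr[-1, ...])
                                  ~~~^^^^^^^^^
IndexError: index -1 is out of bounds for axis 0 with size 0
```

```bash
python3 - <<'E'
from seat import *
st();row(*pose(.145))
f=load('wrist');P=cloud(f);o=ctrl.get_obs();r=R.from_euler('xyz',o['eef_rot']);L=r.inv().apply(P.reshape(-1,3)-o['ee_pos']);
S=L[(L[:,0]>.065)&(L[:,0]<.16)&(abs(L[:,1])<.008)&(L[:,2]<-.04)&(L[:,2]>-.06)];print('shaft',np.polyfit(S[:,0],S[:,1],1),np.polyfit(S[:,0],S[:,2],1),len(S))
E
```

```text
t 15.65 p [ 0.5591 -0.0457  0.2696] xaxis [-0.1484  0.8064 -0.5725] yaw 100.43 F [ 0.4 -0.2 -0.1] w 0.0138 30.0
row [0.2319 0.0191 0.0981] [ 0.0002 -0.0004 -0.0003]
shaft [-0.00099532  0.00014036] [-0.00339209 -0.053521  ] 3463
```

>>> servo_tool(commands=[[[0.06, 0.019, 0.1, 0, 0, 0, 0], [0.15, 0.019, 0.1, 0, 0, 0, 0], [0.232, 0.019, 0.1, 0, 0, 0, 0], [0.232, 0.019, 0.1, 0, 0, 0, 0], [0.232, 0.019, 0.1, 0, 0, 0, 0]]])

```text
time_s: 16.15
ee_pos: [0.5579, -0.0118, 0.2158]
eef_rot: [3.141, 0.61, 1.755]
wrist_force: [0.2, -0.7, -1.3]
grip_width: 0.0138
grasp_force: 30.0
```

```bash
python3 - <<'E'
from seat import *
from tube import fit
st();grab('side');grab('scene')
for n in ['side','scene']: fit(n)
o=ctrl.get_obs();r=R.from_euler('xyz',o['eef_rot']);tip=o['ee_pos']+r.apply([.1735,0,-.0497]);print('tip',tip,'mouth in tool from tip',r.inv().apply(M-tip))
for n in ['side','scene']:
    f=load(n);P=cloud(f);L=r.inv().apply(P.reshape(-1,3)-o['ee_pos'])
    S=L[(L[:,0]>.07)&(L[:,0]<.165)&(abs(L[:,1])<.012)&(abs(L[:,2]+.05)<.012)];print(n,'shaft',len(S))
    if len(S)>20: print(S.mean(0))
a,b=load('side')['image'][140:240,200:330],load('scene')['image'][220:340,190:346]
save('s7.png',np.hstack([cv2.resize(a,(400,308)),cv2.resize(b,(400,308))]));row(*pose(0))
E
```

```text
t 16.15 p [ 0.5579 -0.0118  0.2158] xaxis [-0.15    0.8056 -0.5732] yaw 100.54 F [ 0.2 -0.7 -1.3] w 0.0138 30.0
side 204 89 yaw,slope [99.88 35.54] axis pt at z=.14 [0.5199 0.1807 0.14  ] mouth by end [0.5207 0.1763 0.1432]
scene 506 312 yaw,slope [101.25  34.99] axis pt at z=.14 [0.5215 0.1802 0.14  ] mouth by end [0.5212 0.1816 0.139 ]
tip [0.5268767  0.15575488 0.15746618] mouth in tool from tip [ 0.03008296 -0.00022771  0.00026545]
side shaft 51
[ 0.12342791 -0.00382139 -0.05055025]
scene shaft 70
[ 0.14523373 -0.00275488 -0.05308349]
row [ 0.5803 -0.0011 -0.0006] [ 0.0004 -0.0001 -0.0001]
```

View pics/s7.png

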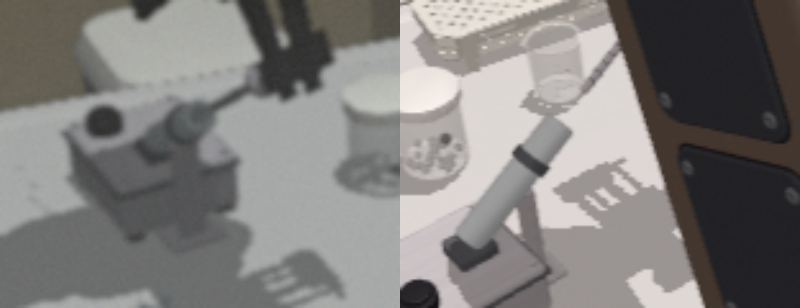

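The views show the rod's shaft pointing at the mouth, left at (190,122) and right at (562,125). Inserting in steps.

>>> servo_tool(commands=[[[0.05, 0, 0, 0, 0, 0, 0], [0.1, 0, 0, 0, 0, 0, 0], [0.14, 0, 0, 0, 0, 0, 0], [0.18, 0, 0, 0, 0, 0, 0], [0.22, 0, 0, 0, 0, 0, 0], [0.26, 0, 0, 0, 0, 0, 0], [0.26, 0, 0, 0, 0, 0, 0]]])

```text
time_s: 16.95
ee_pos: [0.5475, 0.042, 0.1772]
eef_rot: [-3.14, 0.611, 1.757]
wrist_force: [-1.0, 0.6, -1.9]
grip_width: 0.0137
grasp_force: 30.0
```

>>> servo_tool(commands=[[[0.06, 0, 0, 0, 0, 0, 0], [0.12, 0, 0, 0, 0, 0, 0], [0.18, 0, 0, 0, 0, 0, 0], [0.24, 0, 0, 0, 0, 0, 0], [0.28, 0, 0, 0, 0, 0, 0], [0.3, 0, 0, 0, 0, 0, 0], [0.31, 0, 0, 0, 0, 0, 0], [0.31, 0, 0, 0, 0, 0, 0]]])

```text
time_s: 17.75
ee_pos: [0.5362, 0.1035, 0.1337]
eef_rot: [3.141, 0.611, 1.755]
wrist_force: [-0.2, -0.6, -1.3]
grip_width: 0.0142
grasp_force: 30.0
```

```bash
python3 - <<'E'
from seat import *
st();row(*pose(0))
o=ctrl.get_obs();r=R.from_euler('xyz',o['eef_rot']);print('F tool',r.inv().apply(o['wrist_force']).round(1))
grab('wrist');f=load('wrist');P=cloud(f);L=r.inv().apply(P.reshape(-1,3)-o['ee_pos'])
S=L[(L[:,0]>.02)&(L[:,0]<.12)&(abs(L[:,1])<.016)&(abs(L[:,2]+.055)<.02)]
for a in np.arange(.02,.1,.004):
    t=S[(S[:,0]>=a)&(S[:,0]<a+.004)]
    if len(t): print(round(a,3),len(t),t[:,1].min().round(4),t[:,1].max().round(4),t[:,2].min().round(4))
E
```

```text
t 17.75 p [0.5362 0.1035 0.1337] xaxis [-0.1503  0.8053 -0.5734] yaw 100.57 F [-0.2 -0.6 -1.3] w 0.0142 30.0
row [ 0.0056  0.0004 -0.0014] [ 0.0003 -0.0001  0.0003]
F tool [ 0.3 -0.3  1.3]
0.02 349 -0.0073 0.0073 -0.0642
0.024 355 -0.0068 0.0069 -0.0644
0.028 373 -0.0071 0.0071 -0.0646
0.032 377 -0.0073 0.0072 -0.0643
0.036 365 -0.0067 0.0067 -0.0642
0.04 404 -0.007 0.007 -0.0643
0.044 432 -0.0063 0.0064 -0.0634
0.048 224 -0.0049 0.005 -0.0577
0.052 574 -0.0129 0.0129 -0.0643
0.056 717 -0.0128 0.0128 -0.0645
0.06 779 -0.0138 0.0141 -0.0645
0.064 831 -0.0137 0.0141 -0.0651
0.068 816 -0.0136 0.0139 -0.0652
0.072 873 -0.0135 0.0138 -0.0649
0.076 879 -0.0137 0.0142 -0.0648
0.08 912 -0.0137 0.0141 -0.0649
0.084 926 -0.0135 0.0139 -0.0649
0.088 937 -0.0134 0.0141 -0.0651
0.092 1242 -0.0159 0.0159 -0.0675
0.096 1191 -0.016 0.0158 -0.0678
```

>>> servo_tool(commands=[[[0.004, 0, 0, 0, 0, 0, 0], [0.008, 0, 0, 0, 0, 0, 0], [0.012, 0, 0, 0, 0, 0, 0], [0.012, 0, 0, 0, 0, 0, 0], [0.012, 0, 0, 0, 0, 0, 0]]])

```text
time_s: 18.3
ee_pos: [0.5361, 0.1043, 0.1334]
eef_rot: [3.141, 0.614, 1.754]
wrist_force: [0.8, -10.1, 7.1]
grip_width: 0.0139
grasp_force: 30.0
```

```bash
cat > chk.py <<'E'
from seat import *
st();o=ctrl.get_obs();r=R.from_euler('xyz',o['eef_rot']);print('F tool',r.inv().apply(o['wrist_force']).round(1))
grab('wrist');f=load('wrist');P=cloud(f);L=r.inv().apply(P.reshape(-1,3)-o['ee_pos'])
S=L[(L[:,0]>.03)&(L[:,0]<.07)&(abs(L[:,1])<.016)&(abs(L[:,2]+.055)<.02)]
for a in np.arange(.045,.067,.001):
    t=S[(S[:,0]>=a)&(S[:,0]<a+.001)]
    if len(t): print(round(a,3),len(t),np.ptp(t[:,1]).round(4),t[:,2].min().round(4))
E
python3 chk.py
```

```text
t 18.3 p [0.5361 0.1043 0.1334] xaxis [-0.149   0.8039 -0.5758] yaw 100.5 F [  0.8 -10.1   7.1] w 0.0139 30.0
F tool [-12.4  -1.    0.1]
0.045 150 0.0107 -0.0629
0.046 61 0.0095 -0.0568
0.047 72 0.0099 -0.0572
0.048 61 0.0099 -0.0569
0.049 69 0.0099 -0.0565
0.05 66 0.0098 -0.0566
0.051 30 0.0089 -0.057
0.052 59 0.0228 -0.0637
0.053 171 0.025 -0.0644
0.054 170 0.0249 -0.0646
0.055 184 0.0256 -0.0648
0.056 182 0.0256 -0.0647
0.057 187 0.0255 -0.0644
0.058 187 0.026 -0.0644
0.059 177 0.0268 -0.0638
0.06 197 0.0275 -0.0647
0.061 192 0.0273 -0.0645
0.062 208 0.0273 -0.0644
0.063 208 0.0274 -0.0643
0.064 204 0.0271 -0.0644
0.065 208 0.0272 -0.0644
0.066 206 0.0272 -0.0646
0.067 203 0.0275 -0.0641
```

The collar is on the rim: 12 N, purely along the axis, at the predicted depth. Drawing the rod out along the axis.

>>> servo_tool(commands=[[[0, 0, 0, 0, 0, 0, 0], [-0.05, 0, 0, 0, 0, 0, 0], [-0.12, 0, 0, 0, 0, 0, 0], [-0.2, 0, 0, 0, 0, 0, 0], [-0.3, 0, 0, 0, 0, 0, 0], [-0.4, 0, 0, 0, 0, 0, 0], [-0.5, 0, 0, 0, 0, 0, 0], [-0.6, 0, 0, 0, 0, 0, 0], [-0.66, 0, 0, 0, 0, 0, 0], [-0.66, 0, 0, 0, 0, 0, 0], [-0.66, 0, 0, 0, 0, 0, 0], [-0.66, 0, 0, 0, 0, 0, 0]]])

```text
time_s: 19.55
ee_pos: [0.5602, -0.0267, 0.2262]
eef_rot: [-3.141, 0.61, 1.756]
wrist_force: [-0.6, 0.6, -0.4]
grip_width: 0.0138
grasp_force: 30.0
```

```bash
python3 - <<'E'
from seat import *
st()
f=load('side')
for n in ['side','scene']:
    f=load(n);P=cloud(f)
    m=(P[...,0]>.5)&(P[...,0]<.80)&(P[...,1]>-.45)&(P[...,1]<-.2)&(P[...,2]>.13);q=P[m];print(n,len(q))
    if len(q): print(np.percentile(q,[1,99],axis=0).round(3).tolist())
# final: tip over (.6397,-.1034), axis z .187
for Y in (90,):
    r=T(Y); tgt=np.array([.6397,-.1034,.187])-r.apply([.1735,0,-.0497]);print(tgt)
    row([.56,-.06,.28],r);row(tgt+[0,0,.08],r,([.56,-.06,.28],r));row(tgt,r,(tgt+[0,0,.08],r))
E
```

```text
t 19.55 p [ 0.5602 -0.0267  0.2262] xaxis [-0.1508  0.8054 -0.5732] yaw 100.6 F [-0.6  0.6 -0.4] w 0.0138 30.0
side 2096
[[0.636, -0.45, 0.131], [0.797, -0.207, 0.269]]
scene 716
[[0.664, -0.45, 0.132], [0.772, -0.423, 0.265]]
[ 0.6397 -0.2769  0.1373]
row [-0.2303 -0.0255 -0.1014] [0.0178 0.1938 0.057 ]
row [-0.8676  0.3188  0.2508] [0. 0. 0.]
row [ 0.   -0.    0.32] [0. 0. 0.]
```

```bash
python3 - <<'E'
from seat import *
r=T(100.5);A=np.array([.53,-.07,.27]);row(A,r)
r0=T(0);tgt=np.array([.6397,-.1034,.187])-r0.apply([.1735,0,-.0497]);print(tgt)
row(tgt+[0,0,.09],r0,(A,r))
E
```

```text
row [-0.2215 -0.1507 -0.0586] [-0.      0.1943  0.0005]
[ 0.4662 -0.1034  0.1373]
row [-0.0849 -0.2753  0.1708] [ 0.     -0.      0.5583]
```

>>> servo_tool(commands=[[[-0.1, -0.06, -0.06, 0, 0, 0, 0], [-0.2215, -0.15, -0.06, 0, 0.045, 0, 0], [-0.2215, -0.15, -0.06, 0, 0.09, 0, 0], [-0.2215, -0.15, -0.06, 0, 0.135, 0, 0], [-0.2215, -0.15, -0.06, 0, 0.175, 0, 0], [-0.2215, -0.15, -0.06, 0, 0.1943, 0, 0], [-0.2215, -0.15, -0.06, 0, 0.1943, 0, 0], [-0.2215, -0.15, -0.06, 0, 0.1943, 0, 0]]])

```text
time_s: 20.35
ee_pos: [0.5302, -0.0699, 0.27]
eef_rot: [-3.14, 0.002, 1.755]
wrist_force: [-0.5, 0.8, 1.0]
grip_width: 0.0141
grasp_force: 30.0
```

>>> servo_tool(commands=[[[-0.02, -0.05, 0, 0, 0, 0.04, 0], [-0.04, -0.1, 0, 0, 0, 0.08, 0], [-0.06, -0.15, 0, 0, 0, 0.12, 0], [-0.085, -0.2, 0, 0, 0, 0.16, 0], [-0.085, -0.275, 0, 0, 0, 0.2, 0], [-0.085, -0.275, 0, 0, 0, 0.24, 0], [-0.085, -0.275, 0, 0, 0, 0.28, 0], [-0.085, -0.275, 0, 0, 0, 0.32, 0], [-0.085, -0.275, 0, 0, 0, 0.36, 0], [-0.085, -0.275, 0, 0, 0, 0.4, 0], [-0.085, -0.275, 0, 0, 0, 0.44, 0], [-0.085, -0.275, 0, 0, 0, 0.48, 0], [-0.085, -0.275, 0, 0, 0, 0.52, 0], [-0.085, -0.275, 0, 0, 0, 0.55, 0], [-0.085, -0.275, 0.05, 0, 0, 0.558, 0], [-0.085, -0.275, 0.1, 0, 0, 0.558, 0], [-0.085, -0.275, 0.17, 0, 0, 0.558, 0], [-0.085, -0.275, 0.17, 0, 0, 0.558, 0], [-0.085, -0.275, 0.17, 0, 0, 0.558, 0]]])

```text
time_s: 22.25
ee_pos: [0.4668, -0.1028, 0.2284]
eef_rot: [3.141, 0.0, 0.004]
wrist_force: [0.0, 1.0, -0.7]
grip_width: 0.0139
grasp_force: 30.0
```

```bash
cat > fin.py <<'E'
from seat import *
st();f=grab('wrist');P=cloud(f);o=ctrl.get_obs();r=R.from_euler('xyz',o['eef_rot'])
m=(abs(P[...,2]-.147)<.006)&(abs(P[...,0]-.64)<.04)&(abs(P[...,1]+.105)<.08);q=P[m];print('plate',len(q),cv2.minAreaRect((q[:,:2]*1000).astype(np.float32)),np.median(q[:,2]))
L=r.inv().apply(P.reshape(-1,3)-o['ee_pos']);S=L[(L[:,0]>.065)&(L[:,0]<.2)&(abs(L[:,1])<.01)&(abs(L[:,2]+.05)<.02)];S2=S[S[:,0]<.16]
print('shaft',np.polyfit(S2[:,0],S2[:,1],1),np.polyfit(S2[:,0],S2[:,2],1),'tip x',S[:,0].max());tip=o['ee_pos']+r.apply([S[:,0].max(),0,-.0497]);print('tip',tip)
row(o['ee_pos']+np.array([.6397,-.1034,.187])-tip,T(0))
save('w9.png',f['image'])
E
python3 fin.py
```

```text
t 22.25 p [ 0.4668 -0.1028  0.2284] xaxis [ 1.0e+00  3.7e-03 -3.0e-04] yaw 0.21 F [ 0.   1.  -0.7] w 0.0139 30.0
plate 2136 ((622.1805419921875, -104.54963684082031), (10.467960357666016, 89.76068115234375), 0.5997369885444641) 0.14762726354237143
shaft [-0.00104683  0.00085937] [-0.00071435 -0.05377582] tip x 0.11927504411493461
tip [ 0.58624165 -0.10258049  0.27852453]
row [0.2136 0.0036 0.3662] [ 0.0003 -0.0002  0.0011]
```

>>> servo_tool(commands=[[[-0.002, 0.004, 0.1, 0, 0, 0, 0], [-0.002, 0.004, 0.2, 0, 0, 0, 0], [-0.002, 0.004, 0.28, 0, 0, 0, 0], [-0.002, 0.004, 0.33, 0, 0, 0, 0], [-0.002, 0.004, 0.355, 0, 0, 0, 0], [-0.002, 0.004, 0.355, 0, 0, 0, 0], [-0.002, 0.004, 0.355, 0, 0, 0, 0], [-0.002, 0.004, 0.355, 0, 0, 0, 0], [-0.002, 0.004, 0.355, 0, 0, 0, 0], [-0.002, 0.004, 0.355, 0, 0, 0, 0]]])

```text
time_s: 23.3
ee_pos: [0.4664, -0.1046, 0.1398]
eef_rot: [3.141, -0.001, 0.002]
wrist_force: [0.1, 0.5, -1.0]
grip_width: 0.0139
grasp_force: 30.0
```

```bash
python3 - <<'E'
from h import *
st();f=grab('side');s=grab('scene')
for g in (f,s):
    P=cloud(g)
    m=(abs(P[...,2]-.19)<.015)&(P[...,0]>.53)&(P[...,0]<.7)&(abs(P[...,1]+.104)<.02);q=P[m];print(len(q))
    if len(q)>5: print(np.percentile(q,[2,50,98],axis=0).round(4).tolist())
save('s10.png',np.hstack([cv2.resize(f['image'][130:330,200:460],(400,308)),cv2.resize(s['image'][160:320,280:488],(400,308))]))
E
```

```text
t 23.3 p [ 0.4664 -0.1046  0.1398] xaxis [1.0e+00 2.2e-03 9.0e-04] yaw 0.13 F [ 0.1  0.5 -1. ] w 0.0139 30.0
223
[[0.5324, -0.1104, 0.1878], [0.5831, -0.1072, 0.1934], [0.6358, -0.103, 0.1964]]
0
```

View pics/s10.png

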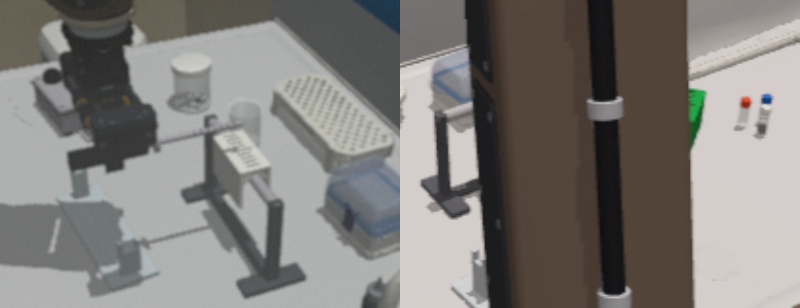

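The left view shows the plate hung upright astride the rail at (242,160), with the rod's tip above its middle near (240,128). The measured tip is at about (0.639, -0.105, 0.19), about 43 mm above the plate. Handing in.

```bash
python3 -c "
from workcell import ctrl
print(ctrl.close_job())"
```

```text
the job is handed in; nothing more can be done
None
```

I handed the job in at about 23 s of the allowed 72 s (no verdict came back): the plate hangs released on the middle of the rail, the rod was seated in the guide tube and drawn right out, and it is held level and still with its tip about 43 mm above the middle of the plate.

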